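# Prop and hold the tube-rotator stand upright

## Robot

A 6-joint arm with a two-finger parallel gripper is mounted at the origin on a cart in front of the work surface, level with it; the furniture and walls round the work are solid. World frame = base frame: x ahead of the robot, y to its left, z up, the work surface at z = 0. Lengths are in mm, angles in rad, forces in N, time in s.
With the tool pointing down it reaches from about 350 to 875 mm from the base axis. Payload 4.2 kg.
Tool frame: the origin (TCP) lies on the mounting face of the last link; the fingertips stand 173 mm ahead of it and the grasp point (between the pads) lies grip_point_offset ahead of it (grip_point_offset is the distance from the TCP to the grasp point, in mm); z points along the fingers, y is the line along which they close (so a half turn about z gives the same grasp; the last joint's range is limited). The gripper opens to 85 mm and grips with 20 to 120 N. Pads are 22 mm wide; open, the fingers measure 114 mm over their backs; the gripper's body (76 mm by 85 mm) begins 54 mm behind the grasp point. The pads swing forward as they close: fully open they stand 13 mm farther back than shut.
Start: joints at [-0.85, 0.385, 0.008, 0, -1.194, -0.259], TCP at [278.487, -559.504, 404.712] pointing down, gripper open.
Joint ranges: [-3.14, 3.14], [-1.21, 2.06], [-1.07, 1.41], [-3.16, 2.05], [-2.99, -0.16], [-3.1, 3.1]. Speed limits (rad/s): [2.79, 2.79, 3.14, 3.14, 3.14, 3.14].

## Interface

Orientations are given as a unit quaternion [x, y, z, w].
In Python, from bench import read_state, get_image, job_done, recognise, place_of, grip_point_offset gives the robot as it stands. The module is installed in compiled form; this text tells all that it offers.
- The arm moves only by the tool carry_out, never from a script. Its arguments are lists of equal length, an entry for each row: "slide": the shift along the tool's x, y, z in m, a list of three; "roll": the turn about the tool's z in degrees; "claw": the finger opening in m, from 0 to 0.0854. A call has 1 to 8 rows; each row is the pose to reach, as a shift and turn from the pose commanded when the call began, along the tool's axes at that moment; what a row does not reach only later rows make up. A row lasts 1/8 s, in which the tool goes at most 62.5 mm and 10.7 degrees, less where a joint would pass 70% of its speed; a pose out of reach is approached as far as the arm can. A call with a gripper value outside its range is refused whole. The fingers move at their own pace and stop on an object; the grip force is fixed at half the most. Time passes only in rows, so rows that repeat a pose let the fingers close. It gives the time, the measured TCP pose, the force, the opening and the grip force at its end, in the units of the state.
- read_state(): the state, without advancing time (a new reading comes with each control period).
- get_image(name): name is "scene" or "top" or "wrist"; returns a dict with "img" (480x640x3 uint8, red, green, blue), "z_map" (480x640 float32, mm along the optical axis (not along the pixel's ray), 0 where there is no reading), "mtx" (3x3 intrinsics, pixels), "k1" (the pictures are not rectified: a ray, as slopes to the right and down, at radius r is drawn at 1 + k1 r^2 times it, then the intrinsics apply), "world_from_camera" (4x4, takes a point from camera to world coordinates); the wrist camera has in their place "T_tool_cam" (4x4, takes a point from camera to tool coordinates, whose origin is the TCP and whose axes are the flange's). Camera axes: x right, y up, looking along -z (the intrinsics and any distortion apply to the point x, -y, -z); pixel columns grow to the right and rows downward; lengths in mm; the calibration is good to about 2 mm. A picture is of the moment at which its call begins: read the wrist's pose just before it.
- job_done(): hands the job in; it is judged then, once.
Trained networks look in a picture, given as the dict that the camera call returned (one of the last four; its "shot" number tells which), for a name from the list of things; names that differ only in an ending like _2 or _b are one class to them, and where a whole thing is asked for, a point or a joint stands for the part that bears it (a point fixed in the world has none). Each returns a list of dicts, best first, with "conf" (0 to 1); they miss things now and then, are a little off and sometimes report something else, mostly with a low value. They report only what shows in the picture. A call takes as long as a camera call. They do not tell look-alikes from the thing itself.
- recognise(picture, thing): "at" ([column, row] in pixels, amid what is visible of it).
- place_of(picture, thing): "at" ([column, row] in pixels: a listed point, or the origin of a listed thing).
The state is a dict: "clock": time; "joints": joint angles; "joint_vel": joint speeds; "joint_efforts": joint torques, N m; "position": TCP position; "ee_rot": TCP orientation; "contact_force": force on the tool from outside, world axes, zero at the start; "wrist_torque": the same for the moment, N m; "gripper_width": finger opening in mm; "grasp_force": force on a finger pad.
Only numpy, scipy, OpenCV 4.12 (cv2) and the standard library are available. Lean on these libraries where they do the work, as an engineer would, in place of code of your own. Each camera call takes 0.05 s, during which the arm holds its last target. There are 200 camera calls.

## Task

Of the three white spacer rings, slip the middle-height one over the peg of the blue rotator stand so that it lies flat on the plate, and let go of it; then flip the orange prop leg down past its centre until it snaps against its stop. Then take the frame by its black top bar, bring it upright so that the leg's foot stands on the spacer, and finish while still holding it there by the bar, because it tips back when let go. Leave the other two spacers and everything else on the worktop where they are.

Things in the scene. Friction and masses are not known exactly. Their poses are not given: they have to be found in the camera images.
- stand: rotator stand: blue base plate 200 (x) x 130 (y) x 10, fixed; origin at the centre of its underside, on the worktop. Own axes: -x is its front (peg side), +x its back, to which the frame leans, z up. Its front looks roughly to the robot's right and its +y side roughly to the robot; read its yaw. A wall shelf hangs 0.45 m up behind x = 0.7
- peg (a point): foot of the steel peg on the base plate, at plate-top height (10 above the worktop), 54 in front of the plate's centre. The peg is 13 in diameter, 14 tall, with a tapered tip. A seated spacer lies flat on the plate around it, its centre half its height above this point. No other part is within 40 of the peg as long as the leg is folded out and the frame leans back
- hinge (a point): middle of the frame's hinge axis: runs along the stand's y, 30 behind the plate's centre and 27 above the worktop
- frame (a joint): tilt of the frame about the hinge, rad: 0 upright, + leaning back (to the stand's +x), stop at 0.3, where it leans at first. Back-heavy (0.9 kg; hub motor 44 across, 69 out behind): falls back when let go; 2 to 4 N at the bar lifts it. Forward, only the leg's foot on a spacer stops it: at 0.015 with the 24 spacer, about 0.1 further forward with the 16, 0.1 short with the 32
- bar_mid (a point): middle of the frame's black rubber top bar: round, 14 diameter, along the stand's y, 68 clear between its steel end collars, 165 from the hinge axis; it moves on an arc about the hinge as the frame tilts and turns within a parallel grip. About 25 are free below it, down to the hub. z along the uprights
- leg (a joint): orange prop leg (rod 10 thick, 110 long), rad: 1.72 folded out level along the stand's +y, pivot on the front of the frame; 0 down at its stop. A spring snaps it either way from about 1.1; 1 N at the tip moves it. The tip turns in the plane of the stand's y and a line 55 deg below its front (38 when leaning 0.3): push it from behind forwards and down, then also inwards, until it snaps
- foot_mid (a point): tip of the leg's rod, with a round black rubber foot pad (28 diameter, 6 thick); this point is 8 above the pad's underside when down and upright. Down and upright, it stands over the peg, its underside level with the top of the 24 spacer
- spacer_mid: the middle-height spacer, 24 tall: origin at the centre of its underside
- mid_short (a point): centre (half-way up) of the short loose white spacer ring: outside diameter 40, bore 18, 16 tall, standing flat on the worktop (z axis along its bore); 0.04 kg
- mid_mid (a point): centre (half-way up) of the middle-height loose white spacer ring: outside diameter 40, bore 18, 24 tall, standing flat on the worktop (z axis along its bore); 0.04 kg
- mid_tall (a point): centre (half-way up) of the tall loose white spacer ring: outside diameter 40, bore 18, 32 tall, standing flat on the worktop (z axis along its bore); 0.04 kg
- wash_bottle: white squeeze bottle with red cap, 66x102x208, at the back left; bystander, origin under its centre
- media_bottle: glass bottle with orange cap, 70x70x142, right of the hotplate; bystander, origin under its centre
- petri_dish: clear petri dish, 60 across, 15 tall, lying on the hotplate (88 high); bystander, origin under its centre
- timer: white bench timer, 66x66x17, in front of the hotplate; bystander, origin under its centre
- tape: roll of green tape, 62x64x20, on the left; bystander, origin under its centre
Things that resemble listed ones, but are neither listed nor needed, are in the scene too. Leave any brown or red look-alike of the spacer_mid alone.

How it is judged (in metres and radians):
On the way, in this order (a step that is already met when the one before it is completed fails the run):
1. the middle-height spacer lies flat on the plate round the peg, let go (horizontal distance between spacer_mid and peg below 0.006 m and z of spacer_mid in the frame of stand below 0.0125 m and angle between spacer_mid's own z axis and vertical below 0.1 rad and contact force between the fingers and spacer_mid below 0.05 N), for 0.2 s.
2. the leg is flipped down against its stop (value of joint leg below 0.12 rad), for 0.2 s.
3. the frame is upright, foot on the spacer, held by the top bar (value of joint frame between -0.05 and 0.05 rad and contact force between leg_c0 and spacer_mid above 0.3 N and contact force between the fingers and frame_c0 above 1 N and distance between the grasp point and bar_mid below 0.05 m), for 0.2 s.
At the end, for the whole second after the job is handed in: The middle-height spacer lies flat on the plate, within 6 mm of the peg; the leg is within 0.12 rad of its stop, its foot bearing on that spacer (over 0.3 N); the frame is still, upright within 0.05 rad, held by the fingers at the top bar (over 1 N, grasp point within 50 mm of its middle) (all of step 3 and horizontal distance between spacer_mid and peg below 0.006 m and z of spacer_mid in the frame of stand below 0.0125 m and angle between spacer_mid's own z axis and vertical below 0.1 rad and value of joint leg below 0.12 rad and velocity of joint frame between -0.1 and 0.1 rad/s); the arm keeps its last pose, push and grip.
It fails at once if another spacer or a bystander is moved more than 3 cm (distance of any of mid_short, mid_tall, wash_bottle, media_bottle, petri_dish, timer, tape from where it was at the start of the episode above 0.03 m).
It also fails if it takes over 64 s, if anything falls off the work surface, if the arm or the gripper's body presses on something with over 40 N, if the wrist force passes 120 N, or if a joint passes its speed limit or range.

## Working session

There is one attempt and no reset: what is moved stays moved. The work goes in short steps, Python scripts to look and compute and a tool call to move; the robot and the scene stay as the last step left them, time stands still between calls to the robot, and variables do not carry over. Pictures are saved under pics/ and viewed, at most 10 in all, crops included, and the job is handed in when it is done.

Besides the shell and the picture viewer there is one more tool, called after "Emit:" as name(argument=value, ...), one argument or row to a line, values as JSON. carry_out: Moves the arm, as the interface text tells. Its arguments: {"type":"object","properties":{"slide":{"type":"array"},"roll":{"type":"array"},"claw":{"type":"array"}},"required":["slide","roll","claw"]}

```bash
mkdir -p pics
cat > h.py <<'E'
import numpy as np, cv2
from scipy.spatial.transform import Rotation as R
from bench import *
def tool_T():
    s=read_state(); T=np.eye(4); T[:3,:3]=R.from_quat(s['ee_rot']).as_matrix(); T[:3,3]=s['position']; return T
def shot(n):
    T=tool_T(); p=get_image(n); p['W']=np.array(p['world_from_camera']) if n!='wrist' else T@np.array(p['T_tool_cam']); return p
def ray(p,px):
    K=np.array(p['mtx']); q=(np.array(px,float)-K[:2,2])/[K[0,0],K[1,1]]
    u=q.copy()
    for _ in range(20): u=q/(1+p['k1']*(u@u))
    d=p['W'][:3,:3]@np.array([u[0],-u[1],-1.]); return p['W'][:3,3],d
def at_z(p,px,z):
    o,d=ray(p,px); return o+d*(z-o[2])/d[2]
def depth_pt(p,px,w=1):
    c,r=[int(round(v)) for v in px]; zz=p['z_map'][max(r-w,0):r+w+1,max(c-w,0):c+w+1]; zz=zz[zz>0]
    if len(zz)==0: return None
    o,d=ray(p,px); return o+d*np.median(zz)
def proj(p,X):
    c=np.linalg.inv(p['W'])@np.append(X,1); u=np.array([c[0],-c[1]])/-c[2]; u=u*(1+p['k1']*(u@u)); K=np.array(p['mtx']); return u*[K[0,0],K[1,1]]+K[:2,2]
def save(p,n,crop=None,s=1):
    im=p['img'][:,:,::-1]
    if crop: a,b,c,d=crop; im=im[b:d,a:c]
    cv2.imwrite('pics/'+n,cv2.resize(im,None,fx=s,fy=s,interpolation=cv2.INTER_CUBIC))
E
python3 - <<'E'
from h import *
np.set_printoptions(precision=1,suppress=True)
print(grip_point_offset, read_state())
ps={}
for n in ['scene','top']:
    p=shot(n); save(p,n+'1.png'); print(n,p['W'])
    for t in ['mid_short','mid_mid','mid_tall','peg','hinge','bar_mid','foot_mid','stand','spacer_mid']:
        for d in place_of(p,t)[:3]: print(n,t,np.array(d['at']),round(d['conf'],2),depth_pt(p,d['at']))
E
```

```text
154.70000000000002 {'clock': 0.0, 'joints': array([-0.9,  0.4,  0. , -0. , -1.2, -0.3]), 'joint_vel': array([-0., -0.,  0.,  0., -0.,  0.]), 'joint_efforts': array([  0. , -39.2,  18.8,   4.2,  -0. ,  -0. ]), 'position': array([ 278.4, -559.3,  403.6]), 'ee_rot': array([-0.2,  1. ,  0. , -0. ]), 'contact_force': array([-0.2,  0.3,  0.9]), 'wrist_torque': array([0., 0., 0.]), 'grasp_force': 0.0, 'gripper_width': 85.07052459229065}
scene [[   0.6    0.6   -0.6 -182.2]
 [  -0.8    0.4   -0.4 -467.1]
 [   0.     0.7    0.7  984.6]
 [   0.     0.     0.     1. ]]
scene mid_short [447.4 395. ] 0.83 [ 422.9 -375.8    0.7]
scene mid_mid [290.7 286.2] 0.79 [451.8  72.9  22.2]
scene mid_mid [412.8 324.2] 0.72 [ 537.1 -229.8   10.9]
scene mid_mid [390.7 350.7] 0.71 [ 440.3 -224.7   12.7]
scene mid_tall [445.  348.7] 0.61 [ 518.6 -322.4   12. ]
scene peg [257.7 260.1] 0.75 [480.6 208.4   9.4]
scene hinge [228.  244.7] 0.76 [164.5 -56.9 471.8]
scene foot_mid [226.6 243.1] 0.5 [161.8 -57.6 477.5]
scene stand [239.1 255. ] 0.88 [465.1 260.9  10.1]
scene spacer_mid [409.3 332. ] 0.75 [ 511.  -234.3 
[... 335 characters left out ...]
.71 [ 430.2 -232.9   13.7]
top mid_mid [398.4 254.8] 0.42 [ 516.9 -226.6   23.9]
top mid_mid [299.2 267.8] 0.42 [474.7  86.3  20.7]
top mid_tall [431.4 255.4] 0.63 [ 516.  -331.8   20.5]
top peg [445.6 288. ] 0.4 [ 415.  -376.6    0.6]
top hinge [229.6 270.3] 0.65 [465.  303.4  27.6]
top hinge [203.5 206.1] 0.5 [670.5 394.7  35.5]
top bar_mid [202.  264.5] 0.55 [458.5 349.2 191.2]
top foot_mid [222.7 312.4] 0.51 [330.4 295.9 141.5]
top stand [239.5 271.1] 0.6 [464.9 275.3  10.3]
top stand [229.7 268. ] 0.42 [472.  303.2  28.8]
top spacer_mid [299.6 271.7] 0.56 [465.1  85.6   0.7]
top spacer_mid [399.5 280.1] 0.54 [ 439.6 -231.8   -0.1]
top spacer_mid [395.6 251.3] 0.41 [ 529.1 -219.2   18.4]
```

View pics/scene1.png

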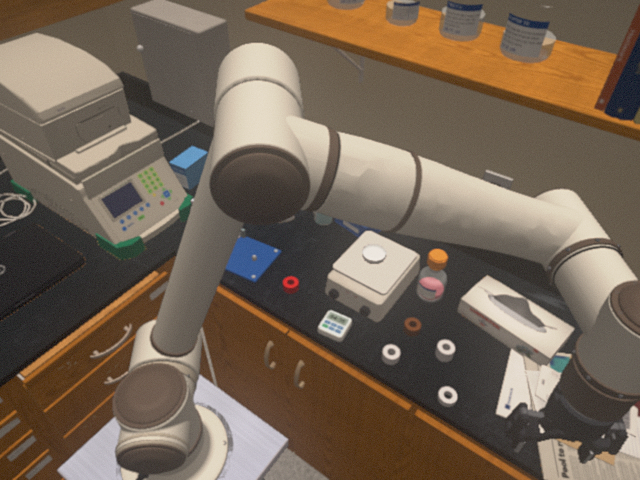

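View pics/top1.png

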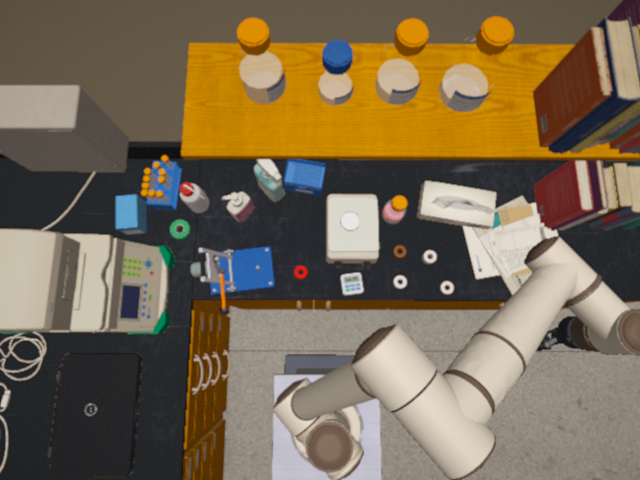

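The scene view shows three white rings: A (391,352), B (445,348) and C (447,395). The red one at (291,283) and the brown one at (413,324) are look-alikes. The top view shows the stand at (240,270), with the leg sticking out towards the robot at (223,290). Next I measure ring heights and the stand's yaw.

Run:
```python
from h import *
np.set_printoptions(precision=1,suppress=True)
def cloud(p,box):
    a,b,c,d=box; out=[]
    for r in range(b,d):
        for q in range(a,c):
            z=p['z_map'][r,q]
            if z>0:
                o,dd=ray(p,(q,r)); out.append(np.r_[o+dd*z,p['img'][r,q]])
    return np.array(out)
for n,cs in [('scene',[(391,352),(445,348),(447,395)]),('top',[(400,282),(430,256),(447,287)])]:
    p=shot(n)
    if n=='scene': save(p,'rings.png',(360,320,480,420),6)
    for u,v in cs:
        c=cloud(p,(u-15,v-15,u+16,v+16)); w=c[(c[:,3:].min(1)>120)]
        t=w[w[:,2]>np.percentile(w[:,2],60)]
        g=c[c[:,3:].max(1)<60]
        print(n,(u,v),len(w),'z pct',np.percentile(w[:,2],[10,50,70,80,90,95]),'xy mid',(t[:,:2].max(0)+t[:,:2].min(0))/2,t[:,:2].mean(0),'ground',np.median(g[:,2]))
    if n=='top':
        c=cloud(p,(185,235,285,310)); b=c[(c[:,5]>c[:,3]+60)&(c[:,5]>c[:,4]+30)]
        b=b[(b[:,2]<18)&(b[:,2]>3)]; r=cv2.minAreaRect(b[:,:2].astype(np.float32)); print('plate',r,np.median(b[:,2]),cv2.boxPoints(r))
        im=p['img'].astype(int)[235:310,185:285]
        save(p,'stand.png',(185,235,285,315),8)
```

```text
scene (391, 352) 190 z pct [21.1 24.2 25.2 25.7 26.4 26.7] xy mid [ 431.  -229.2] [ 430.4 -228.7] ground 0.2526435613136755
scene (445, 348) 186 z pct [28.9 31.5 32.7 33.3 34.4 35.1] xy mid [ 509.6 -325. ] [ 507.7 -323.3] ground 0.08550836696394981
scene (447, 395) 221 z pct [12.  15.1 16.  16.8 17.5 18. ] xy mid [ 413.  -377.2] [ 412.6 -377.8] ground -0.7664451680639104
top (400, 282) 133 z pct [ 0.9 22.8 24.6 25.2 26.5 27.2] xy mid [ 435.5 -228.2] [ 434.6 -226.4] ground -0.27785770673438037
top (430, 256) 131 z pct [ 1.1 30.9 32.7 34.  35.2 36. ] xy mid [ 511.6 -321.9] [ 511.8 -323.8] ground -0.4216570123551264
top (447, 287) 126 z pct [ 2.  14.8 16.4 17.4 19.2 20.2] xy mid [ 416.5 -376. ] [ 416.4 -376.6] ground -0.5556218709434688
plate ((470.7632141113281, 271.9920654296875), (130.4327850341797, 200.01531982421875), 6.987341403961182) 9.873556379470415 [[393.9 363.3]
 [418.2 164.8]
 [547.7 180.7]
 [523.3 379.2]]
```

View pics/rings.png

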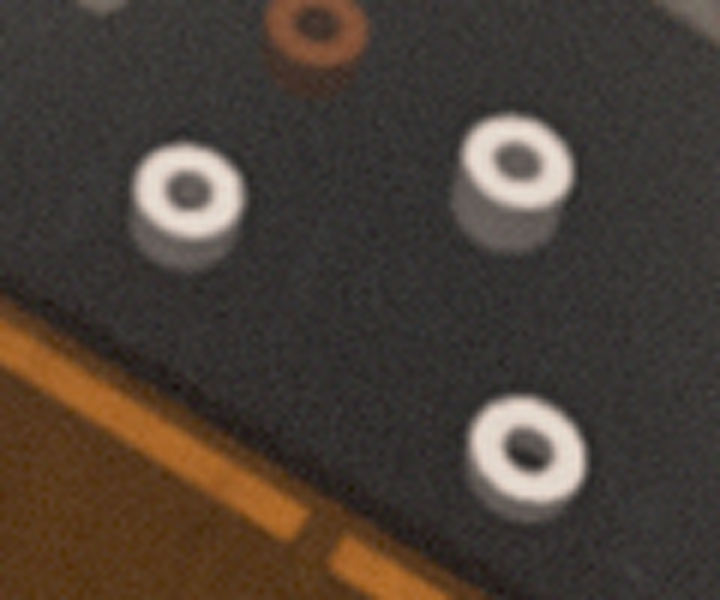

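View pics/stand.png

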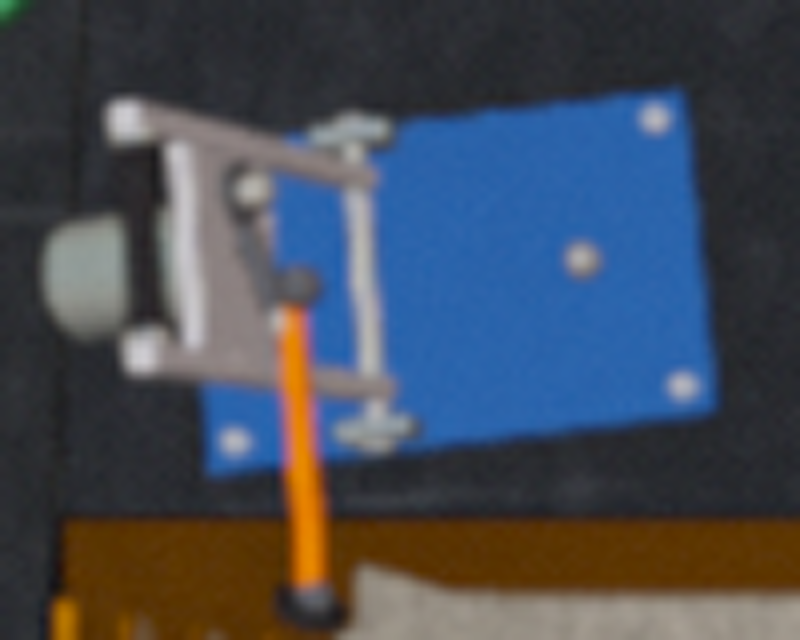

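Heights come out at A = 24, B = 32 and C = 16, so ring A at (391,352) in the scene view is the middle one. The enlarged crop confirms this: A is clearly between B and C. In the stand crop, the peg is at (581,260), the leg points towards the robot and the frame leans left.

```bash
cat >> h.py <<'E'
import math
SC=np.array([470.8,272.0]); EX=np.array([-.1215,.9926]); EY=np.array([-.9926,-.1215])
def stand(x,y,z=0): return np.r_[SC+x*EX+y*EY,z]
def go(P,tipz=None,yaw=None):
    """slide (mm) to bring grasp point to P (world); yaw = world dir angle of tool y (deg)"""
    T=tool_T(); cur=T[:3,3]+T[:3,2]*grip_point_offset; s=T[:3,:3].T@(np.array(P)-cur)
    r=None
    if yaw is not None:
        ty=T[:3,1]; xx=T[:3,0]; a=np.radians(yaw); w=np.array([math.cos(a),math.sin(a),0])
        r=np.degrees(math.atan2(-w@xx,w@ty)); r=(r+90)%180-90
    print('grasp now',cur.round(1),'slide',s.round(1),'roll',r, 'z axis',T[:3,2].round(4)); return s
E
python3 - <<'E'
from h import *
print(tool_T().round(3), np.array(get_image('wrist')['T_tool_cam']).round(3))
yaw=np.degrees(math.atan2(EX[1],EX[0])); print(yaw)
go([433,-228,150],yaw=yaw)
print(read_state()['joints'])
E
```

```text
[[-8.95000e-01 -4.46000e-01  0.00000e+00  2.78482e+02]
 [-4.46000e-01  8.95000e-01 -0.00000e+00 -5.59505e+02]
 [-0.00000e+00 -0.00000e+00 -1.00000e+00  4.04732e+02]
 [ 0.00000e+00  0.00000e+00  0.00000e+00  1.00000e+00]] [[-1.0000e-03  9.5500e-01  2.9600e-01  7.6292e+01]
 [ 1.0000e+00  1.0000e-03  1.0000e-03 -4.3000e-02]
 [ 1.0000e-03  2.9600e-01 -9.5500e-01  2.9543e+01]
 [ 0.0000e+00  0.0000e+00  0.0000e+00  1.0000e+00]]
96.9786200985208
grasp now [ 278.5 -559.5  250. ] slide [-286.   227.9  100. ] roll 19.481339838273882 z axis [-0.  0. -1.]
[-8.50376992e-01  3.84723923e-01  7.92298117e-03 -1.15439959e-05
 -1.19404022e+00 -2.58601667e-01]
```

Emit:
carry_out(
  slide=[
    [-0.048,0.038,0],
    [-0.096,0.076,0],
    [-0.144,0.114,0.02],
    [-0.192,0.152,0.04],
    [-0.24,0.19,0.07],
    [-0.286,0.228,0.1],
    [-0.286,0.228,0.1],
    [-0.286,0.228,0.1],
  ],
  roll=[5,10,15,19.5,19.5,19.5,19.5,19.5],
  claw=[0.065,0.065,0.065,0.065,0.065,0.065,0.065,0.065],
)

```text
clock: 2.15
position: [433.4, -227.5, 304.7]
ee_rot: [-0.062, 0.998, -0.0, -0.0]
contact_force: [-0.1, -0.2, 0.5]
gripper_width: 65.3
grasp_force: 0.0
```

```bash
cat >> h.py <<'E'
def ring_mid(p,lo,hi,guess,rad=35):
    """centre of the ring's top face from the depth map: circle fit to rim points"""
    H,W=p['z_map'].shape; v,u=np.mgrid[0:H,0:W]; K=np.array(p['mtx'])
    q=np.stack([(u-K[0,2])/K[0,0],(v-K[1,2])/K[1,1]],-1); s=q.copy()
    for _ in range(15): s=q/(1+p['k1']*(s**2).sum(-1,keepdims=True))
    d=np.stack([s[...,0],-s[...,1],-np.ones((H,W))],-1)@p['W'][:3,:3].T
    X=p['W'][:3,3]+d*p['z_map'][...,None]
    m=(p['z_map']>0)&(X[...,2]>lo)&(X[...,2]<hi)&(np.hypot(X[...,0]-guess[0],X[...,1]-guess[1])<rad)
    c,r=cv2.minEnclosingCircle(X[m][:,:2].astype(np.float32))
    return np.array(c),r,X[m].mean(0),m.sum(),X
E
python3 - <<'E'
from h import *
np.set_printoptions(precision=1,suppress=True)
p=shot('wrist'); save(p,'w1.png')
print(ring_mid(p,18,29,(433,-228))[:4])
for d in place_of(p,'mid_mid'): print(d, at_z(p,d['at'],12))
go([433,-228,12],yaw=96.98)
E
```

```text
(array([ 431.6, -230.5]), 20.035274505615234, array([ 430.6, -230.7,   24.9]), np.int64(2302))
{'at': [296.4, 353.7], 'conf': 0.92} [ 527.7 -234.6   12. ]
{'at': [317.8, 233.9], 'conf': 0.63} [ 431.6 -229.8   12. ]
{'at': [173.2, 322.6], 'conf': 0.61} [ 513.1 -328.9   12. ]
grasp now [ 433.2 -228.8  150.7] slide [  0.3   0.9 138.7] roll -0.05815019567246793 z axis [ 0. -0. -1.]
```

View pics/w1.png

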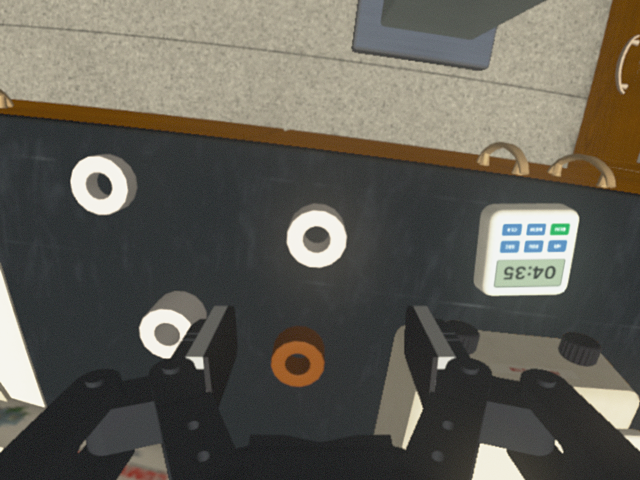

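The wrist view shows ring A at (317,236) directly below. The brown ring is at (299,360), B is at (165,330) and C is at (100,185). Ring A's centre fits at (431.6, -230.4).

Emit:
carry_out(
  slide=[
    [0.002,-0.0015,0.04],
    [0.002,-0.0015,0.08],
    [0.002,-0.0015,0.11],
    [0.002,-0.0015,0.128],
    [0.002,-0.0015,0.128],
    [0.002,-0.0015,0.128],
    [0.002,-0.0015,0.128],
  ],
  roll=[0,0,0,0,0,0,0],
  claw=[0.065,0.065,0.065,0.065,0.065,0.065,0.065],
)

```text
clock: 3.12
position: [431.5, -230.1, 177.9]
ee_rot: [-0.06, 0.998, -0.0, 0.001]
contact_force: [-0.0, -0.4, -0.6]
gripper_width: 64.5
grasp_force: 0.0
```

Emit:
carry_out(
  slide=[
    [0,0,0],
    [0,0,0],
    [0,0,0],
    [0,0,0],
    [0,0,0],
    [0,0,0],
  ],
  roll=[0,0,0,0,0,0],
  claw=[0.03,0.03,0.03,0.03,0.03,0.03],
)

```text
clock: 3.88
position: [431.4, -229.7, 177.7]
ee_rot: [-0.061, 0.998, -0.0, 0.001]
contact_force: [-1.5, -0.6, 5.8]
gripper_width: 37.4
grasp_force: 60.5
```

Emit:
carry_out(
  slide=[
    [0,0,-0.03],
    [0,0,-0.08],
    [0,0,-0.13],
    [0,0,-0.13],
  ],
  roll=[0,0,0,0],
  claw=[0.03,0.03,0.03,0.03],
)

```text
clock: 4.38
position: [432.2, -229.8, 311.0]
ee_rot: [-0.061, 0.998, -0.001, 0.005]
contact_force: [-1.0, 0.4, -0.7]
gripper_width: 37.5
grasp_force: 60.4
```

Run:
```python
from h import *
go(stand(-54,0,150),yaw=96.98); print(stand(-54,0))
```

```text
grasp now [ 433.7 -230.2  156.3] slide [-98.1 439.9   5.7] roll 0.03663474090163277 z axis [ 0.0099 -0.0023 -0.9999]
[477.361  218.3996   0.    ]
```

Emit:
carry_out(
  slide=[
    [-0.01,0.05,0],
    [-0.025,0.11,0],
    [-0.038,0.17,0],
    [-0.05,0.23,0],
    [-0.062,0.29,0],
    [-0.075,0.34,0],
    [-0.085,0.37,0],
    [-0.085,0.37,0],
  ],
  roll=[0,0,0,0,0,0,0,0],
  claw=[0.03,0.03,0.03,0.03,0.03,0.03,0.03,0.03],
)

```text
clock: 5.38
position: [470.7, 149.8, 305.6]
ee_rot: [-0.062, 0.998, -0.0, -0.001]
contact_force: [0.7, -0.4, -1.0]
gripper_width: 37.3
grasp_force: 60.4
```

Emit:
carry_out(
  slide=[
    [0,0,0],
    [0,0,0],
    [0,0,0],
  ],
  roll=[0,0,0],
  claw=[0.03,0.03,0.03],
)

```text
clock: 5.75
position: [470.6, 147.0, 306.7]
ee_rot: [-0.06, 0.998, -0.0, -0.0]
contact_force: [0.5, -0.8, -1.1]
gripper_width: 37.5
grasp_force: 60.4
```

Run:
```python
from h import *
np.set_printoptions(precision=1,suppress=True)
p=shot('wrist'); save(p,'w2.png')
for d in place_of(p,'peg'): print(d, at_z(p,d['at'],10), depth_pt(p,d['at']))
c,r,m,n,X=ring_mid(p,15,29,(477,218),30); print('peg',c,r,m,n)
im=p['img'].astype(int); b=(im[...,2]>im[...,0]+50)&(im[...,2]>im[...,1]+25)&(abs(X[...,2]-10)<6)
rr=cv2.minAreaRect(X[b][:,:2].astype(np.float32)); print(rr, cv2.boxPoints(rr))
# held ring in camera: low points around the grasp point
T=tool_T(); g=T[:3,3]+T[:3,2]*grip_point_offset; print(g,[proj(p,g+[0,0,dz]) for dz in (-22,2)])
for t in ['mid_mid','spacer_mid']: print(t,[(d['at'],round(d['conf'],2)) for d in place_of(p,t)])
p=shot('top')
for d in place_of(p,'peg')+place_of(p,'hinge'): print(d, at_z(p,d['at'],10))
go(stand(-54,0,60),yaw=96.98)
```

```text
{'at': [416.0, 255.3], 'conf': 0.59} [477.2 216.2  10. ] [473.4 212.5  22.4]
peg [476.3 215.7] 6.701652526855469 [474.9 214.7  22.1] 308
((524.369873046875, 173.75048828125), (194.0579833984375, 453.70526123046875), 30.23975944519043) [[326.3 320.9]
 [554.8 -71.1]
 [722.4  26.6]
 [493.9 418.6]]
[470.7 147.3 152.1] [array([321.7, 315.7]), array([322. , 347.3])]
mid_mid [([322.8, 328.0], 0.88), ([228.5, 210.4], 0.68)]
spacer_mid [([320.4, 319.0], 0.83), ([228.2, 206.2], 0.8)]
{'at': [252.9, 266.8], 'conf': 0.89} [478.8 233.5  10. ]
grasp now [470.7 147.8 152.1] slide [-15.2  69.3  92.1] roll -0.03234341520685291 z axis [ 0.  0. -1.]
```

View pics/w2.png

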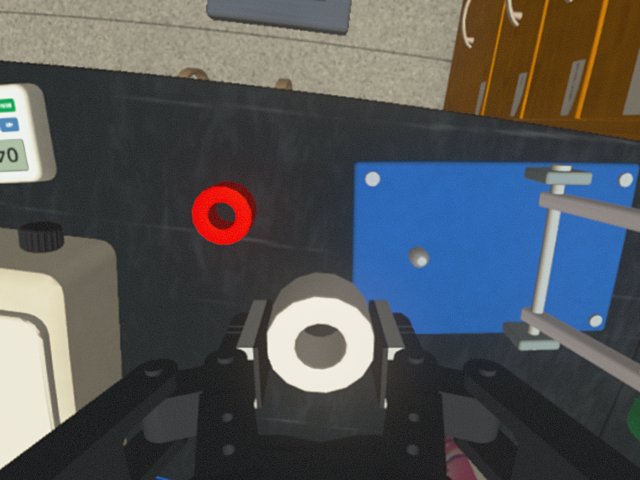

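The wrist view shows the ring held and centred at (320,340), the peg at (417,257), and the plate edges parallel to the image, so the yaw matches. I go above the peg and fine-align there.

Emit:
carry_out(
  slide=[
    [-0.007,0.03,0],
    [-0.014,0.055,0.015],
    [-0.014,0.067,0.04],
    [-0.014,0.067,0.06],
    [-0.014,0.067,0.072],
    [-0.014,0.067,0.072],
    [-0.014,0.067,0.072],
  ],
  roll=[0,0,0,0,0,0,0],
  claw=[0.03,0.03,0.03,0.03,0.03,0.03,0.03],
)

```text
clock: 6.98
position: [476.8, 216.2, 235.5]
ee_rot: [-0.061, 0.998, 0.0, 0.001]
contact_force: [0.7, 0.5, -1.2]
gripper_width: 37.8
grasp_force: 60.4
```

Run:
```python
from h import *
np.set_printoptions(precision=1,suppress=True)
T=tool_T(); g=T[:3,3]+T[:3,2]*grip_point_offset; print('g',g)
p=shot('wrist'); save(p,'w3.png')
for d in place_of(p,'peg'): print(d, at_z(p,d['at'],10))
c,r,m,n,X=ring_mid(p,15,29,(477,217),15); print('peg',c,r,m,n)
c2,r2,m2,n2,_=ring_mid(p,g[2]-3,g[2]+6,g[:2],21); print('ring',c2,r2,m2,n2)
im=p['img'].astype(int); w=(X[...,2]>g[2]-2)&(X[...,2]<g[2]+6)&(im.min(-1)>200)&(np.hypot(X[...,0]-g[0],X[...,1]-g[1])<24)
cc,rr=cv2.minEnclosingCircle(X[w][:,:2].astype(np.float32)); print('white top',cc,rr,w.sum(),X[w].mean(0))
```

```text
g [477.  216.3  80.8]
{'at': [322.3, 271.1], 'conf': 0.71} [476.4 217.   10. ]
peg [474.7 216.1] 6.130023002624512 [471.3 215.8  20.1] 201
ring [477.  216.3] 20.981246948242188 [475.1 215.8  82.5] 7451
white top (477.46533203125, 216.1737518310547) 20.286630630493164 6355 [475.8 215.8  82.9]
```

View pics/w3.png

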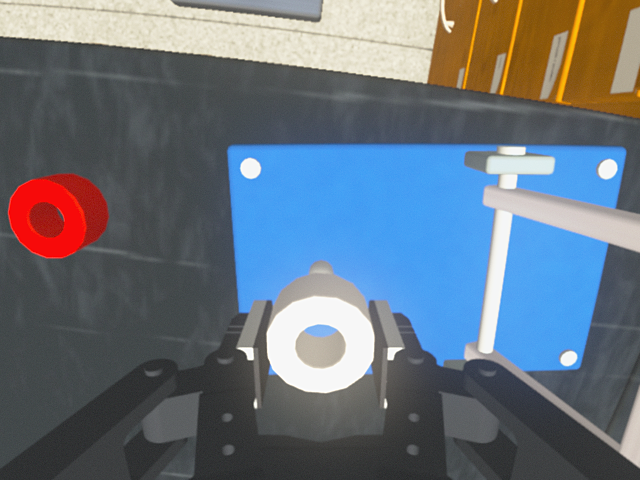

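The peg tip at (321,268) sits in line with the ring at (320,340). The two centres agree within about 1 mm, so I lower.

Emit:
carry_out(
  slide=[
    [0.0005,0,0.012],
    [0.0005,0,0.024],
    [0.0005,0,0.03],
    [0.0005,0,0.036],
    [0.0005,0,0.04],
    [0.0005,0,0.04],
  ],
  roll=[0,0,0,0,0,0],
  claw=[0.03,0.03,0.03,0.03,0.03,0.03],
)

```text
clock: 7.82
position: [475.9, 216.0, 194.4]
ee_rot: [-0.061, 0.998, -0.0, -0.0]
contact_force: [-0.3, 0.1, -0.2]
gripper_width: 37.5
grasp_force: 60.4
```

No contact force with the ring bottom at about 17 mm, below the peg top, so it has slipped on.

Emit:
carry_out(
  slide=[
    [0,0,0.003],
    [0,0,0.006],
    [0,0,0.006],
  ],
  roll=[0,0,0],
  claw=[0.03,0.03,0.03],
)

```text
clock: 8.2
position: [475.9, 216.0, 188.5]
ee_rot: [-0.061, 0.998, -0.0, -0.0]
contact_force: [0.6, 0.4, -0.7]
gripper_width: 37.4
grasp_force: 60.4
```

Emit:
carry_out(
  slide=[
    [0,0,0],
    [0,0,0],
    [0,0,0],
    [0,0,0],
    [0,0,-0.03],
    [0,0,-0.08],
    [0,0,-0.12],
    [0,0,-0.12],
  ],
  roll=[0,0,0,0,0,0,0,0],
  claw=[0.055,0.055,0.055,0.055,0.055,0.055,0.055,0.055],
)

```text
clock: 9.2
position: [476.6, 216.5, 312.4]
ee_rot: [-0.061, 0.998, 0.002, 0.003]
contact_force: [-0.5, -0.6, -1.2]
gripper_width: 55.0
grasp_force: 0.0
```

Run:
```python
from h import *
np.set_printoptions(precision=1,suppress=True)
p=shot('wrist'); save(p,'w4.png')
c,r,m,n,X=ring_mid(p,28,42,(476.5,216),25); print('ring',c,r,m,n)
p=shot('top'); save(p,'stand2.png',(185,235,285,315),7)
for t in ['bar_mid','foot_mid','hinge']:
  for d in place_of(p,t)[:2]: print(t,d,depth_pt(p,d['at']))
# refined stand model
import h
h.SC=np.array([476.5,216.2])+54*EX
print('centre',h.SC)
def P(x,y,z): return np.r_[h.SC+x*EX+y*EY,z]
print('tip pred',P(54,109,143.6),'bar lean pred',P(78.8,0,184.6), 'px',proj(p,P(54,109,143.6)),proj(p,P(78.8,0,184.6)))
go(P(75,85,220),yaw=96.98)
```

```text
ring [475.9 215.7] 20.0244083404541 [474.8 215.7  34.9] 2341
foot_mid {'at': [222.6, 310.3], 'conf': 0.58} [336.4 297.1 138. ]
hinge {'at': [231.9, 273.7], 'conf': 0.85} [456.4 298.7  11.7]
centre [469.9 269.8]
tip pred [355.2 310.2 143.6] bar lean pred [460.4 348.  184.6] px [217.9 303.4] [203.  264.2]
grasp now [475.3 215.5 152.6] slide [ 83.9 129.4 -67.4] roll -0.032523201787867606 z axis [-0. -0. -1.]
```

View pics/w4.png

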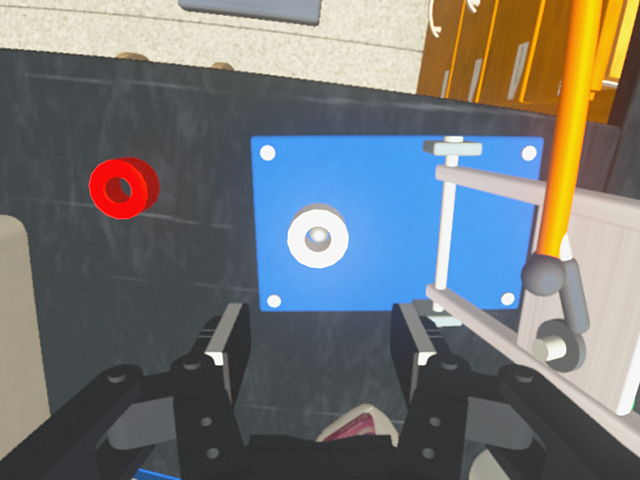

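The ring is seated round the peg at (318,238), with its top at z = 35 mm. The leg comes off its pivot at (545,275) and runs up the image. Next I measure the orange rod in 3D.

```bash
sed -i 's/^SC=np.array.*; EX=/SC=np.array([469.9,269.8]); EX=/' h.py
python3 - <<'E'
from h import *
np.set_printoptions(precision=1,suppress=True)
def instand(X): d=X[:,:2]-SC; return np.c_[d@EX,d@EY,X[:,2]]
for n in ['wrist','top','scene']:
    p=shot(n); X=ring_mid(p,-50,400,(470,270),300)[4]; im=p['img'].astype(int)
    m=(im[...,0]>180)&(im[...,1]>60)&(im[...,1]<180)&(im[...,2]<70)&(X[...,2]>90)&(X[...,2]<200)&(abs(X[...,0]-400)<120)&(abs(X[...,1]-310)<60)
    S=instand(X[m]); 
    if len(S)<5: print(n,len(S)); continue
    for lo in range(0,120,15):
        q=S[(S[:,1]>=lo)&(S[:,1]<lo+15)]
        if len(q): print(n,lo,len(q),'x',np.percentile(q[:,0],[5,50,95]),'z',np.percentile(q[:,2],[5,50,95]))
    # black bar
    if n!='scene':
        B=instand(X[(X[...,2]>165)&(X[...,2]<215)&(abs(X[...,0]-460)<70)&(abs(X[...,1]-345)<40)])
        print('high pts',len(B), B.min(0) if len(B) else '', B.max(0) if len(B) else '', np.median(B,0) if len(B) else '')
E
```

```text
wrist 15 133 x [34.4 35.4 37.3] z [133.5 135.4 137.5]
wrist 30 413 x [34.3 35.3 36.5] z [133.1 135.4 137. ]
wrist 45 481 x [34.3 35.3 42.1] z [133.1 135.5 137.2]
wrist 60 552 x [34.1 35.3 42.7] z [133.1 135.6 137.5]
wrist 75 578 x [34.1 35.2 42.5] z [133.  135.6 137.4]
wrist 90 610 x [34.  35.1 42.3] z [133.  135.5 137.4]
wrist 105 586 x [33.9 35.1 42.5] z [133.  135.5 137.4]
high pts 28 [ 65.3 -43.4 165. ] [ 68.1 -37.3 166.4] [ 66.6 -41.  165.4]
top 30 10 x [38.2 40.9 44.7] z [134.3 138.  140.2]
top 45 12 x [37.8 40.4 42.5] z [131.8 136.1 139.9]
top 60 13 x [37.9 40.4 43.2] z [133.1 137.  139.4]
top 75 14 x [38.1 41.5 45.5] z [132.8 135.1 138.7]
top 90 15 x [37.6 40.  43.6] z [129.9 134.7 139.9]
top 105 16 x [38.2 41.2 44.7] z [132.2 136.7 138.8]
high pts 1 [ 88.5 -46.2 190. ] [ 88.5 -46.2 190. ] [ 88.5 -46.2 190. ]
scene 15 4 x [37.2 38.6 40.2] z [132.6 134.8 137.4]
scene 30 7 x [37.4 38.1 40.7] z [132.5 134.2 137.1]
scene 45 11 x [36.5 38.5 41.1] z [134.1 136.1 138.7]
scene 60 14 x [36.6 38.7 41.9] z [132.8 136.6 138.3]
scene 75 18 x [37.4 39.4 43.6] z [131.9 137.1 139.8]
scene 90 19 x [36.4 38.6 43.8] z [133.3 135.7 138.4]
scene 105 16 x [36.7 39.7 42.2] z [133.2 136.8 138.2]
```

Run:
```python
from h import *
go(stand(78,97,220),yaw=96.98); print(stand(78,97))
```

```text
grasp now [475.6 215.8 153. ] slide [ 96.3 132.2 -67. ] roll -0.022501541114721135 z axis [-0.0017 -0.0014 -1.    ]
[364.1408 335.4373   0.    ]
```

Emit:
carry_out(
  slide=[
    [0,0,-0.04],
    [0.01,0.01,-0.067],
    [0.04,0.04,-0.067],
    [0.075,0.08,-0.067],
    [0.096,0.12,-0.067],
    [0.096,0.132,-0.067],
    [0.096,0.132,-0.067],
    [0.096,0.132,-0.067],
  ],
  roll=[0,0,0,0,0,0,0,0],
  claw=[0.0,0.0,0.0,0.0,0.0,0.0,0.0,0.0],
)

```text
clock: 10.6
position: [365.2, 334.8, 375.3]
ee_rot: [-0.06, 0.998, -0.001, -0.0]
contact_force: [0.7, -1.1, 1.3]
gripper_width: -0.2
grasp_force: 0.0
```

Emit:
carry_out(
  slide=[
    [0,0,0.03],
    [0,0,0.06],
    [0,0,0.09],
    [0,0,0.09],
    [0,0,0.09],
  ],
  roll=[0,0,0,0,0],
  claw=[0.0,0.0,0.0,0.0,0.0],
)

```text
clock: 11.22
position: [365.4, 335.4, 286.7]
ee_rot: [-0.06, 0.998, 0.001, 0.001]
contact_force: [0.8, -0.0, 0.5]
gripper_width: 0.2
grasp_force: 0.0
```

Run:
```python
from h import *
go(stand(78,97,130),yaw=96.98); s=read_state(); print(s['joints'].round(2),s['contact_force'],s['gripper_width'])
p=shot('wrist'); save(p,'w5.png')
```

```text
grasp now [365.6 335.5 132. ] slide [1.4 0.1 2. ] roll -0.0563850947805804 z axis [ 0.0012  0.0011 -1.    ]
[ 1.07  0.29 -0.47  0.   -0.81 -2.52] [ 0.81301713 -0.04706108  0.50926673] 0.23879269079945575
```

View pics/w5.png

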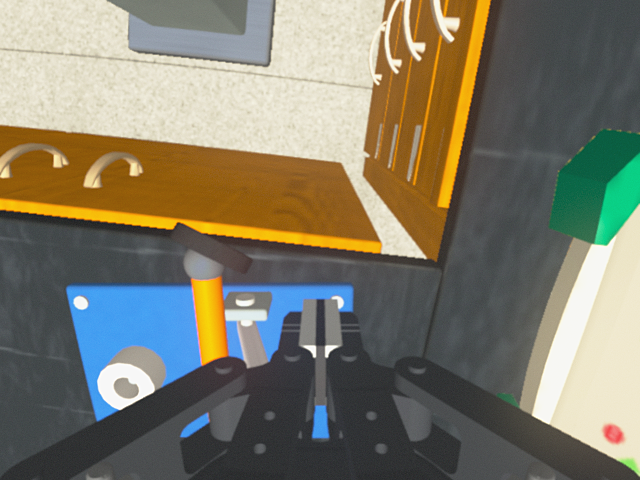

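The closed fingers at (322,330) are behind the leg, with its foot at (205,255). Now I push forwards and down.

Emit:
carry_out(
  slide=[
    [0,-0.015,0.003],
    [0,-0.022,0.006],
    [0,-0.029,0.011],
    [0,-0.036,0.017],
    [0,-0.043,0.023],
    [0,-0.05,0.028],
    [0,-0.057,0.033],
    [0,-0.06,0.036],
  ],
  roll=[0,0,0,0,0,0,0,0],
  claw=[0,0,0,0,0,0,0,0],
)

```text
clock: 12.28
position: [371.9, 275.3, 249.3]
ee_rot: [-0.061, 0.998, -0.0, -0.0]
contact_force: [-0.5, 0.8, 0.4]
gripper_width: 0.2
grasp_force: 0.0
```

```bash
cat > leg.py <<'E'
from h import *
np.set_printoptions(precision=1,suppress=True)
s=read_state(); print(s['contact_force'],s['wrist_torque'])
for n in ['wrist','top','scene']:
    p=shot(n); X=ring_mid(p,-50,400,(470,270),300)[4]; im=p['img'].astype(int)
    m=(im[...,0]>150)&(im[...,1]>50)&(im[...,1]<180)&(im[...,2]<80)&(X[...,2]>40)&(X[...,2]<200)&(abs(X[...,0]-400)<140)&(abs(X[...,1]-280)<100)
    D=X[m]; d=D[:,:2]-SC; S=np.c_[d@EX,d@EY,D[:,2]]
    if len(S)<5: print(n,len(S)); continue
    for lo in range(-15,130,20):
        q=S[(S[:,1]>=lo)&(S[:,1]<lo+20)]
        if len(q): print(n,lo,len(q),'x',np.percentile(q[:,0],[5,50,95]),'z',np.percentile(q[:,2],[5,50,95]))
T=tool_T(); g=T[:3,3]+T[:3,2]*grip_point_offset; d=g[:2]-SC; print('grasp in stand',d@EX,d@EY,g[2])
E
python3 leg.py
```

```text
[-0.5  0.8  0.4] [ 0.   0.1 -0. ]
wrist 0
top -15 20 x [-42.2 -33.9 -16.5] z [70.3 79.1 91.3]
top 5 42 x [-22.8   5.3  27.9] z [ 88.  106.4 122.9]
scene -15 20 x [-39.5 -31.4 -18.1] z [72.7 81.  89.8]
scene 5 82 x [-31.    4.9  29.3] z [ 85.4 109.5 126.9]
grasp in stand 17.83843009529987 96.41963076382251 94.92606028461583
```

The leg has snapped down (its rod runs from (29,·,127) to (-42,·,70) in the stand frame). Next I go up and over the bar.

Emit:
carry_out(
  slide=[
    [0,0,-0.05],
    [0,0.01,-0.1],
    [0,0.03,-0.15],
    [-0.03,0.05,-0.16],
    [-0.07,0.06,-0.16],
    [-0.096,0.061,-0.16],
    [-0.096,0.061,-0.16],
    [-0.096,0.061,-0.16],
  ],
  roll=[0,0,0,0,0,0,0,0],
  claw=[0.05,0.05,0.05,0.05,0.05,0.05,0.05,0.05],
)

```text
clock: 13.42
position: [459.4, 347.9, 409.6]
ee_rot: [-0.061, 0.998, -0.0, -0.0]
contact_force: [-0.3, -0.5, 0.4]
gripper_width: 50.5
grasp_force: 0.0
```

```bash
cat > bar.py <<'E'
from h import *
np.set_printoptions(precision=1,suppress=True)
T=tool_T(); g=T[:3,3]+T[:3,2]*grip_point_offset; d=g[:2]-SC; print('grasp in stand',d@EX,d@EY,g[2])
p=shot('wrist'); save(p,'w6.png'); X=ring_mid(p,-50,400,(470,270),300)[4]; im=p['img'].astype(int)
D=X.reshape(-1,3); d=D[:,:2]-SC; S=np.c_[d@EX,d@EY,D[:,2]]; c=im.reshape(-1,3)
k=(p['z_map'].ravel()>0)&(S[:,2]>168)&(S[:,2]<215)&(abs(S[:,1])<60)&(S[:,0]>20)&(S[:,0]<120)
b=k&(c.max(1)<90); print('black',b.sum())
for lo in range(-60,60,15):
    for nm,kk in (('all',k),('blk',b)):
        q=S[kk&(S[:,1]>=lo)&(S[:,1]<lo+15)]
        if len(q): print(nm,lo,len(q),'x',np.percentile(q[:,0],[5,50,95]),'z',np.percentile(q[:,2],[5,50,95]))
for t in ['bar_mid','hinge','foot_mid']:
    for d in place_of(p,t)[:2]:
        q=depth_pt(p,d['at']); e=q[:2]-SC; print(t,d,'stand',e@EX,e@EY,q[2])
E
python3 bar.py
```

```text
grasp in stand 78.75976466424353 1.051500184616274 254.88969947293847
black 1325
all -60 9 x [76.5 78.8 82.7] z [191.1 192.3 192.7]
all -45 753 x [69.5 78.8 86.4] z [171.4 192.1 194.5]
blk -45 92 x [73.4 78.8 84.7] z [188.8 191.9 193.5]
all -30 656 x [73.4 79.8 85.7] z [188.2 191.9 193.4]
blk -30 599 x [73.5 79.8 85.8] z [188.2 191.9 193.4]
all -15 704 x [73.1 79.3 85.6] z [188.2 192.  193.6]
blk -15 381 x [73.6 81.4 86.1] z [188.4 191.3 193.3]
all 0 745 x [73.2 79.3 85.5] z [188.3 191.9 193.5]
blk 0 155 x [73.2 83.9 85.5] z [188.6 190.3 191.8]
all 15 796 x [73.3 79.3 85.3] z [188.6 192.  193.7]
blk 15 77 x [73.3 84.2 84.8] z [188.8 190.2 191.2]
all 30 1006 x [70.1 78.3 85.6] z [176.7 192.2 194.5]
blk 30 21 x [73.4 84.2 85.2] z [189.1 190.5 191.1]
all 45 380 x [69.5 77.3 84.6] z [169.7 188.9 193.8]
bar_mid {'at': [321.9, 271.5], 'conf': 0.95} stand 79.24564734939726 4.627230321026683 192.30798529457803
foot_mid {'at': [165.4, 219.5], 'conf': 0.69} stand -45.864683369494735 2.9359401714798796 72.83659467917522
```

View pics/w6.png

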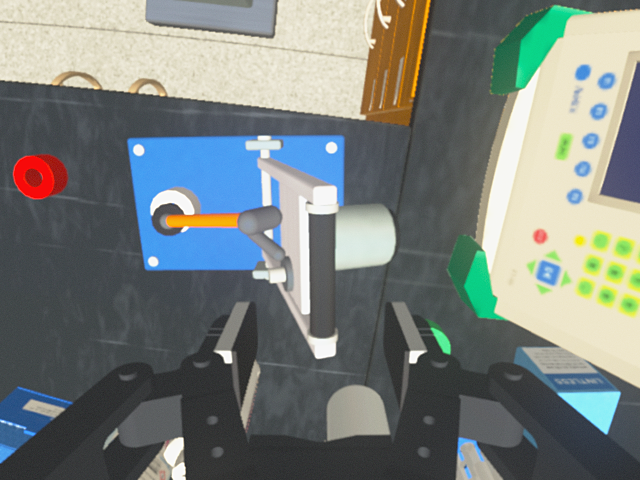

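The wrist view shows the bar at (321,272), which is stand x 79, z centre 185. The foot at (165,220) is above the spacer. Lower and grip.

Emit:
carry_out(
  slide=[
    [0,0,0.03],
    [0,0,0.055],
    [0,0,0.067],
    [0,0,0.067],
    [0,0,0.067],
  ],
  roll=[0,0,0,0,0],
  claw=[0.05,0.05,0.05,0.05,0.05],
)

```text
clock: 14.25
position: [460.0, 348.4, 343.9]
ee_rot: [-0.061, 0.998, 0.001, 0.001]
contact_force: [0.9, 0.6, 1.1]
gripper_width: 50.4
grasp_force: 0.0
```

Emit:
carry_out(
  slide=[
    [0,0,0],
    [0,0,0],
    [0,0,0],
    [0,0,0],
    [0,0,0],
    [0,0,0],
  ],
  roll=[0,0,0,0,0,0],
  claw=[0.005,0.005,0.005,0.005,0.005,0.005],
)

```text
clock: 15.0
position: [459.9, 348.5, 343.5]
ee_rot: [-0.061, 0.998, 0.001, 0.001]
contact_force: [-2.8, 2.6, 5.8]
gripper_width: 12.1
grasp_force: 58.7
```

Run:
```python
from h import *
T=tool_T(); g=T[:3,3]+T[:3,2]*grip_point_offset; d=g[:2]-SC; print(d@EX,d@EY,g[2]); s=read_state(); print(s['contact_force'],s['grasp_force'],s['gripper_width'])
```

```text
79.53019556112383 0.19933326610803195 188.76942417848156
[-2.78508505  2.62123877  5.81542936] 58.74320983886719 12.139323376472701
```

Gripped at (79.5, 0.2). Now I swing along the arc, slowly near the end.

Emit:
carry_out(
  slide=[
    [0,-0.006,-0.0018],
    [0,-0.012,-0.0032],
    [0,-0.018,-0.0045],
    [0,-0.024,-0.0055],
    [0,-0.03,-0.0063],
    [0,-0.036,-0.0069],
    [0,-0.041,-0.0072],
    [0,-0.041,-0.0072],
  ],
  roll=[0,0,0,0,0,0,0,0],
  claw=[0.005,0.005,0.005,0.005,0.005,0.005,0.005,0.005],
)

```text
clock: 16.0
position: [464.8, 308.2, 351.8]
ee_rot: [-0.061, 0.998, 0.002, 0.001]
contact_force: [-4.7, 4.0, 9.3]
gripper_width: 12.0
grasp_force: 58.6
```

Emit:
carry_out(
  slide=[
    [0,-0.0015,-0.0001],
    [0,-0.003,-0.0002],
    [0,-0.0045,-0.0002],
    [0,-0.0045,-0.0002],
  ],
  roll=[0,0,0,0],
  claw=[0.005,0.005,0.005,0.005],
)

```text
clock: 16.5
position: [465.5, 303.4, 351.5]
ee_rot: [-0.061, 0.998, 0.001, 0.001]
contact_force: [-3.5, 2.0, 7.6]
gripper_width: 11.5
grasp_force: 63.0
```

```bash
cat > fin.py <<'E'
from h import *
np.set_printoptions(precision=2,suppress=True)
T=tool_T(); g=T[:3,3]+T[:3,2]*grip_point_offset; d=g[:2]-SC; print(d@EX,d@EY,g[2]); s=read_state(); f=s['contact_force']; print(f,'along stand x',f[:2]@EX,s['grasp_force'],s['gripper_width'])
E
python3 fin.py
```

```text
34.2371606077445 -0.16231890888785774 196.8133283684527
[-3.49  2.04  7.63] along stand x 2.4460079346292205 62.959299087524414 11.500612159790201
```

Emit:
carry_out(
  slide=[
    [0,-0.001,0],
    [0,-0.002,0],
    [0,-0.002,0],
  ],
  roll=[0,0,0],
  claw=[0.005,0.005,0.005],
)

```text
clock: 16.88
position: [465.7, 302.0, 351.6]
ee_rot: [-0.061, 0.998, 0.002, 0.001]
contact_force: [-4.1, 4.6, 7.5]
gripper_width: 11.6
grasp_force: 62.9
```

```bash
python3 fin.py
```

```text
33.144972990794386 -0.20605505166261326 196.87020483157133
[-4.1   4.65  7.5 ] along stand x 5.11186762505529 62.946531772613525 11.642505354817999
```

Emit:
carry_out(
  slide=[
    [0,-0.001,0],
    [0,-0.002,0],
    [0,-0.002,0],
  ],
  roll=[0,0,0],
  claw=[0.005,0.005,0.005],
)

```text
clock: 17.25
position: [465.7, 301.2, 351.6]
ee_rot: [-0.061, 0.998, 0.004, 0.002]
contact_force: [-7.1, 9.1, 7.0]
gripper_width: 11.7
grasp_force: 62.9
```

```bash
python3 fin.py
```

```text
32.80132632341223 -0.2223152391556707 196.8916917656931
[-7.1   9.11  7.  ] along stand x 9.909846458768259 62.91000008583069 11.741369702247901
```

The push force rises 2.4 → 5.1 → 9.9 N with hardly any travel, at bar x ≈ 32.8 against 32.5 predicted, so the foot bears on the spacer. I check the leg and spacer numerically, then hold briefly.

Emit:
carry_out(
  slide=[
    [0,-0.0005,0],
    [0,-0.0005,0],
    [0,-0.0005,0],
    [0,-0.0005,0],
  ],
  roll=[0,0,0,0],
  claw=[0.005,0.005,0.005,0.005],
)

```text
clock: 17.75
position: [465.7, 301.0, 351.6]
ee_rot: [-0.061, 0.998, 0.004, 0.002]
contact_force: [-6.6, 11.3, 6.8]
gripper_width: 11.6
grasp_force: 62.9
```

```bash
python3 fin.py; python3 leg.py
python3 - <<'E'
from h import *
for n in ['top','scene','wrist']:
    p=shot(n)
    for t in ['foot_mid','spacer_mid','mid_mid']:
        for d in place_of(p,t)[:3]:
            q=at_z(p,d['at'],{'foot_mid':42,'spacer_mid':10,'mid_mid':22}[t]); e=q[:2]-SC; print(n,t,round(d['conf'],2),'stand',(e@EX).round(1),(e@EY).round(1))
E
```

```text
32.71739906368468 -0.22962124427531208 196.87602248611125
[-6.61 11.27  6.79] along stand x 11.985468972886151 62.90937960147858 11.648072503921895
[-6.6 11.3  6.8] [ 3.2  2.  -0.1]
wrist -15 102 x [-53.1 -45.5 -35.9] z [52.7 63.1 76. ]
wrist 5 549 x [-46.3 -24.1  -9.7] z [ 59.   91.7 111.3]
top -15 16 x [-50.  -43.5 -31.8] z [52.7 59.5 74.7]
top 5 26 x [-35.1 -18.1  -4.2] z [ 72.8  97.3 114.7]
scene -15 21 x [-49.9 -42.6 -27.6] z [50.5 60.6 77.2]
scene 5 56 x [-39.8 -13.9   0.7] z [ 67.  103.  122.4]
grasp in stand 32.74396467856943 -0.25894927102544774 196.90852572816397
top foot_mid 0.68 stand -45.0 4.3
top spacer_mid 0.58 stand -61.4 -9.0
top spacer_mid 0.45 stand -186.3 27.9
top spacer_mid 0.29 stand -50.3 -12.2
top mid_mid 0.64 stand -180.1 15.2
top mid_mid 0.57 stand -360.8 -112.8
top mid_mid 0.51 stand -506.2 3.3
scene foot_mid 0.59 stand -50.2 -6.8
scene spacer_mid 0.79 stand -184.5 32.7
scene spacer_mid 0.78 stand -510.0 16.7
scene spacer_mid 0.49 stand -55.2 4.8
scene mid_mid 0.66 stand -511.1 8.4
scene mid_mid 0.64 stand -54.8 4.3
scene mid_mid 0.6 stand -198.2 38.5
wrist spacer_mid 0.79 stand -180.8 31.8
wrist spacer_mid 0.63 stand -56.3 -0.7
wrist mid_mid 0.75 stand -178.7 31.9
wrist mid_mid 0.57 stand -52.4 3.9
```

```bash
python3 -c "
from bench import job_done; print(job_done())"
```

```text
the job is handed in; nothing more can be done
None
```

The job is handed in, but no verdict came back: the 24 mm spacer is seated on the peg, the leg is snapped down, and the frame is held upright by its top bar with about 12 N pressing its foot onto the spacer.

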